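# Release the stuck label cassette

## Robot

A 6-joint arm with a two-finger parallel gripper is mounted at the origin on the work surface. World frame = base frame: x ahead of the robot, y to its left, z up, the work surface at z = 0. Lengths are in m, angles in rad, forces in N, time in s.
With the tool pointing down it reaches from about 0.325 to 0.775 m from the base axis. Payload 9.3 kg.
Tool frame: the origin (TCP) lies midway between the tips of the shut fingers; the grasp point (between the pads) lies 19 mm behind it; z points along the fingers, y is the line along which they close (so a half turn about z gives the same grasp; the last joint's range is limited). The gripper opens to 85 mm and grips with 20 to 120 N. Pads are 22 mm wide; open, the fingers measure 114 mm over their backs; the gripper's body (76 mm by 85 mm) begins 54 mm behind the grasp point. The pads swing forward as they close: fully open they stand 13 mm farther back than shut.
Start: joints at [-1.282, 0.259, 0.021, 1.334, 0, 1.418], TCP at [0.235, -0.497, 0.231] pointing down, gripper open.
Joint ranges: [-3.04, 3.04], [-0.91, 1.82], [-1.04, 1.36], [-1.92, 1.95], [-1.52, 1.45], [-3.14, 3.14]. Speed limits (rad/s): [2.22, 2.22, 2.79, 3.14, 3.14, 3.14].

## Interface

Orientations are given as a unit quaternion [w, x, y, z].
In Python, from rig import movep, line_to, set_joints, set_gripper, wait, ik, observe, read_camera, calibration, IKError, finish_job gives the robot as it stands. Calls block until the motion is done:
- movep(position, orientation): joint-space move of the TCP to a pose.
- line_to(position, rotation=None, velocity=0.15): straight line of the TCP; rotation=None keeps the orientation; velocity is the mean speed in m/s.
- set_joints(angles): joint-space move.
- set_gripper(opening, force=None): finger opening in m; force is the grip in N (None keeps the last); returns when the fingers have stopped.
- wait(seconds).
- ik(position, orientation): joint angles nearest the present ones, or None.
- observe(): the state.
- read_camera(name): name is "scene" or "top"; returns the picture (480x640x3 uint8, blue, green, red); there is no depth.
- calibration(name): a dict with "fov_y" (degrees; the focal length in pixels is half the picture's height over the tangent of half this angle, whatever the lens; pixels are square), "cx", "cy" (the principal point, pixels), "dist" ([k1, k2, p1, p2, k3] as OpenCV has them; the pictures are not rectified), "T" (4x4, takes a point from camera to world coordinates). Camera axes: x right, y down, z forward; pixel columns grow to the right and rows downward; lengths in m; the calibration is good to about 2 mm. A picture is of the moment at which its call begins. calibration takes no time and is no camera call.
A pose or a line that the arm cannot do raises IKError and nothing moves.
- finish_job(): hands the job in; it is judged then, once.
The state is a dict: "t": time; "joints": joint angles; "joint_velocities": joint speeds; "effort": joint torques, N m; "ee_pos": TCP position; "tcp_rot": TCP orientation; "ft_force": force on the tool from outside, world axes, zero at the start; "torque": the same for the moment, N m; "opening": finger opening in m; "grip_force": force on a finger pad.
Only numpy, scipy, OpenCV 4.12 (cv2) and the standard library are available. Lean on these libraries where they do the work, as an engineer would, in place of code of your own. Each camera call takes 0.05 s, during which the arm holds its last target. There are 200 camera calls.

## Task

The label cassette is locked down in the label printer. Take the release rod out of its wooden block, push it down through the slot in the printer's top to feel for the hidden latch tab, and press the tab gently (it snaps if forced) until the cassette has risen all the way. Then hang the rod back in its block, fully home and let go, without disturbing the other things on the bench.

Things in the scene. Friction and masses are not known exactly. Their poses are not given: they have to be found in the camera images.
- printer: grey label printer, 160 (x) x 200 (y) x 100 mm high, fixed to the bench, turned by up to 0.4 rad. Origin: centre of its underside; x and y along its sides, z up. Open well with the cassette on its +y half, release slot on its -y half.
- slot (a point): centre of the release slot, level with the printer's flat top (100 mm up), axes as the printer's. Slot 34 mm (x) by 12 mm (y) through a 12 mm top plate, hollow below. Under it the hidden latch tab: level pad 14 x 14 mm, centred in y, its centre -9 to +9 mm along x, its upper face 27 to 47 mm below the printer's top (not measured). Beside the tab a rod meets nothing down to 68 mm below the top.
- slot_end (a point): the slot's +x end, 17 mm from its centre, at the printer's top. The tab under the slot goes down against a spring: 2.5 N at first touch, 7 N at its firm stop 9 mm farther down; latch friction adds up to 3 N. It unlatches after 6 to 8 mm of travel and must be kept down 1 to 2 s while the cassette rises. Printer and tab break if the rod pushes on them with over 24 N.
- cassette: grey label cassette, 70 x 89 x 56 mm, 0.2 kg, loose in the well, 1.5 mm clearance. Origin: centre of its underside, 39 mm above the printer's origin when locked (top 5 mm below the printer's top). Unlatched, a slow spring lifts it by 20 mm (top 15 mm proud). If the tab is let up early it catches half-way, 9 mm up, and the tab must be pressed again.
- rod: release rod, 0.1 kg, upright in its block. Origin: centre of its lower tip; z along the rod towards the handle. Round steel shaft 8 mm thick from 0 to 95 mm, collar 26 mm across from 95 to 99 mm, round wooden handle 18 mm thick from 99 to 169 mm.
- grip (a point): middle of the rod's handle, on its axis, 134 mm above the tip; axes as the rod's
- block: square wooden block 60 x 60 x 105 mm, fixed to the bench. Origin: centre of its underside. A round hole 14 mm across, 100 mm deep, in the middle of its top; the rod hangs in it with its collar on the block's top, tip 10 mm above the bench.
- mug: white mug, 80 mm across, 92 mm tall; leave alone. Origin: centre of its underside
- glue: white bottle, 60 mm across, 150 mm tall; leave alone. Origin: centre of its underside
- tape: roll of paper tape, 100 mm across, 48 mm tall, standing on its flat face; leave alone. Origin: centre of its underside
- stapler: black stapler, 130 x 36 x 45 mm; leave alone. Origin: centre of its underside
- marker: black marker pen lying down, 16 mm thick; leave alone. Origin: centre of the pen
- book_red: lower book of a stack of two, 200 x 130 x 32 mm; leave alone. Origin: centre of its underside
- book_green: upper book of the stack, 180 x 120 x 26 mm; leave alone. Origin: centre of its underside
Not all that is in view belongs to the job. There is more than one size of the rod; the job needs the smaller. What is shaped like the cassette but green is not meant.

How it is judged:
On the way, in this order (a step that is already met when the one before it is completed fails the run):
1. the rod's tip is down in the release slot, at least 20 mm below the printer's top (z of rod in the frame of slot below -0.02 m and x of rod in the frame of slot between -0.02 and 0.02 m and y of rod in the frame of slot between -0.009 and 0.009 m), for 0.1 s.
2. the cassette has risen at least 15 mm (z of cassette in the frame of printer above 0.054 m), for 0.2 s.
At the end, for the whole second after the job is handed in: The cassette stands at least 15 mm higher than when locked (rising all the way is 20 mm), still level (0.08 rad) and in its well (within 5 mm sideways); the rod hangs upright (0.07 rad) in the block's hole with its collar on the block's top (within 4 mm); both at rest (z of cassette in the frame of printer above 0.054 m and x of cassette in the frame of printer between -0.005 and 0.005 m and y of cassette in the frame of printer between 0.021 and 0.031 m and angle between cassette's own z axis and vertical below 0.08 rad and horizontal distance between rod and block below 0.007 m and z of rod in the frame of block below 0.014 m and angle between rod's own z axis and vertical below 0.07 rad and linear speed of each of rod, cassette below 0.02 m/s); the robot touches nothing.
It fails at once if the rod pushes on the printer or its latch with more than 24 N (contact force between rod and printer above 24 N).
It fails at once if another thing on the bench is moved by more than 30 mm (distance of any of mug, glue, tape, stapler, marker, book_red, book_green from where it was at the start of the episode above 0.03 m).
It also fails if it takes over 69 s, if anything falls off the work surface, if the arm or the gripper's body presses on something with over 40 N, if the wrist force passes 120 N, or if a joint passes its speed limit or range.

## Working session

There is one attempt and no reset: what is moved stays moved. The work goes in short steps, each a Python script; the robot and the scene stay as the last script left them, time stands still between calls to the robot, and variables do not carry over. Pictures are saved under pics/ and viewed, at most 10 in all, crops included, and the job is handed in when it is done.

```bash
mkdir -p pics; ls; python3 - <<'E'
from rig import *
import cv2, numpy as np
np.set_printoptions(precision=4,suppress=True)
for n in("scene","top"):
    cv2.imwrite(f"pics/{n}0.png",read_camera(n)); c=calibration(n); print(n,c)
print(observe())
E
```

```text
pics
scene {'fov_y': 55.98194254317747, 'cx': 316.5528185431227, 'cy': 238.18176777168458, 'dist': array([-0.0997,  0.    ,  0.    ,  0.    ,  0.    ]), 'T': array([[ 0.8201,  0.4083, -0.401 ,  0.8955],
       [ 0.5719, -0.5614,  0.5981, -0.4683],
       [ 0.0191, -0.7199, -0.6939,  0.6879],
       [ 0.    ,  0.    ,  0.    ,  1.    ]])}
top {'fov_y': 57.6640359744797, 'cx': 325.9369921869114, 'cy': 239.16957134119647, 'dist': array([-0.0359,  0.    ,  0.    ,  0.    ,  0.    ]), 'T': array([[ 0.0059, -0.9985,  0.054 ,  0.5294],
       [-0.9998, -0.0069, -0.0198,  0.0171],
       [ 0.0201, -0.0539, -0.9983,  0.9037],
       [ 0.    ,  0.    ,  0.    ,  1.    ]])}
{'t': 0.1, 'joints': array([-1.2816,  0.2592,  0.0208,  1.3337,  0.    ,  1.4182]), 'joint_velocities': array([-0.0012, -0.0009,  0.0023,  0.0007, -0.0003, -0.0011]), 'effort': array([  0.0053, -55.6694,  34.5071,   0.0116,  -0.0001,  -0.    ]), 'ee_pos': array([ 0.2351, -0.497 ,  0.2307]), 'tcp_rot': array([-0.0006,  0.9757,  0.2191, -0.    ]), 'ft_force': array([-0.2739,  0.2626,  0.58  ]), 'torque': array([-0.0085,  0.0418,  0.0412]), 'grip_force': 0.0, 'opening': 0.08560278131608176}
```

View pics/scene0.png

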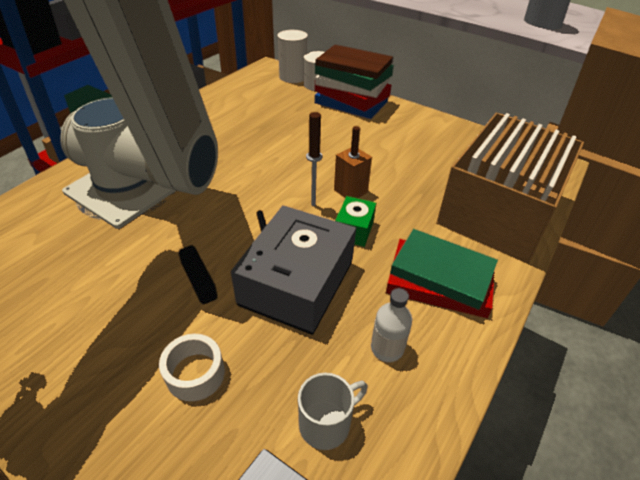

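View pics/top0.png

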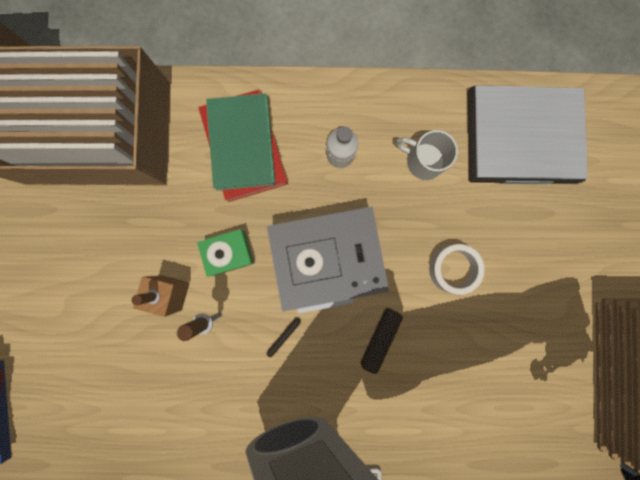

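The scene view shows the printer with its slot at scene (283,270) and top (360,253). Rod candidates are:
- the short rod in the wooden block, at scene (354,150) and top (147,297)
- a longer rod standing free, at scene (315,150) and top (195,327)

The green cassette-like thing at scene (356,218) is a decoy. I choose the short rod in the block and will check it in a crop.

```bash
python3 - <<'E'
import cv2, numpy as np
s=cv2.imread("pics/scene0.png");t=cv2.imread("pics/top0.png")
r=lambda im,x,y,w,h:cv2.resize(im[y:y+h,x:x+w],(400,300),interpolation=cv2.INTER_CUBIC)
cv2.imwrite("pics/c1.png",np.vstack([np.hstack([r(s,280,100,120,90),r(t,115,260,120,90)]),np.hstack([r(s,225,200,140,105),r(t,260,205,140,105)])]))
E
```

```text
(no output)
```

View pics/c1.png

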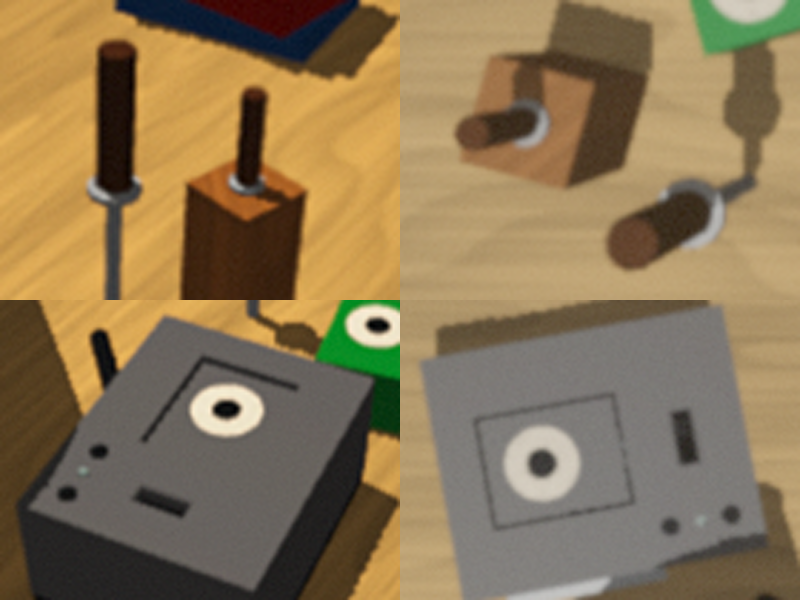

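```bash
cat > h.py <<'E'
from rig import *
import cv2, numpy as np
from scipy.optimize import least_squares
np.set_printoptions(precision=4,suppress=True)
def KD(n):
    c=calibration(n); f=240/np.tan(np.radians(c["fov_y"])/2)
    return np.array([[f,0,c["cx"]],[0,f,c["cy"]],[0,0,1]]),np.array(c["dist"]),np.array(c["T"])
def proj(n,P):
    K,d,T=KD(n); Ti=np.linalg.inv(T)
    return cv2.projectPoints(np.atleast_2d(np.array(P,float)),cv2.Rodrigues(Ti[:3,:3])[0],Ti[:3,3],K,d)[0][:,0]
def onz(n,uv,z):
    K,d,T=KD(n); p=cv2.undistortPoints(np.array(uv,float).reshape(1,1,2),K,d)[0,0]
    r=T[:3,:3]@[p[0],p[1],1]; return T[:3,3]+r*(z-T[2,3])/r[2]
def dark(im,x,y,w,h,thr):
    g=cv2.cvtColor(im[y:y+h,x:x+w],cv2.COLOR_BGR2GRAY).astype(float)
    wt=np.clip(thr-g,0,None); ys,xs=np.mgrid[y:y+h,x:x+w]
    c=np.array([(wt*xs).sum(),(wt*ys).sum()])/wt.sum()
    return c,g.min(),np.median(g)
E
python3 - <<'E'
from h import *
s=cv2.imread("pics/scene0.png");t=cv2.imread("pics/top0.png")
ct,a,b=dark(t,352,240,17,26,70);print("slot top",ct,a,b,onz("top",ct,.1))
cs,a,b=dark(s,269,262,25,17,55);print("slot scene",cs,a,b,onz("scene",cs,.1))
for n,L in(("top",[(267.3,226.7),(372,207.5),(388.5,289),]),("scene",[(232,271),(282,206),(356.3,228),(314.3,302.2)])):
    for p in L: print(n,p,onz(n,p,.1))
print("collar",onz("top",(152.5,296.6),.109),onz("scene",(354.1,154.6),.109))
print("handle",onz("top",(137.2,299.6),.179),onz("scene",(356.2,127.9),.179))
for n,L in(("top",[(142,276.5),(172.9,284.9),(165.1,316.1),(133,308)]),("scene",[(335.8,155.5),(371.8,157),(354.1,166.6)])):
    for p in L: print("blk",n,p,onz(n,p,.105))
print("big", onz("top",(205,323),.1),onz("scene",(314,204),0))
E
```

```text
slot top [359.4259 253.3489] 37.0 119.0 [ 0.5471 -0.0609  0.1   ]
slot scene [281.1353 270.6889] 17.0 99.0 [ 0.5525 -0.0648  0.1   ]
top (267.3, 226.7) [0.5952 0.1095 0.1   ]
top (372, 207.5) [ 0.6324 -0.0841  0.1   ]
top (388.5, 289) [ 0.4817 -0.1147  0.1   ]
scene (232, 271) [ 0.4836 -0.1158  0.1   ]
scene (282, 206) [0.4455 0.0744 0.1   ]
scene (356.3, 228) [0.6016 0.1068 0.1   ]
scene (314.3, 302.2) [ 0.6392 -0.0876  0.1   ]
collar [0.4661 0.3147 0.109 ] [0.4721 0.3095 0.109 ]
handle [0.4666 0.3137 0.179 ] [0.4718 0.309  0.179 ]
blk top (142, 276.5) [0.5021 0.3363 0.105 ]
blk top (172.9, 284.9) [0.4873 0.2794 0.105 ]
blk top (165.1, 316.1) [0.4308 0.2924 0.105 ]
blk top (133, 308) [0.4449 0.3513 0.105 ]
blk scene (335.8, 155.5) [0.4371 0.2862 0.105 ]
blk scene (371.8, 157) [0.5073 0.331  0.105 ]
blk scene (354.1, 166.6) [0.4945 0.2734 0.105 ]
big [0.4182 0.221  0.1   ] [0.4259 0.2175 0.    ]
```

```bash
cat >> h.py <<'E'
def q(psi): return np.array([0,np.cos(psi/2),np.sin(psi/2),0])
E
python3 - <<'E'
from h import *
for psi in (1.1,1.1-np.pi):
    for P in ([.469,.312,.30],[.469,.312,.125],[.56,.25,.32],[.55,-.063,.30],[.55,-.063,.155]):
        print(psi,P,ik(P,q(psi)))
print(onz("scene",(314,204),0),[proj("scene",[.424,.218,z])[0] for z in(.22,.25,.28)])
E
```

```text
1.1 [0.469, 0.312, 0.3] [0.4381 0.2732 0.2144 1.5121 0.     2.4796]
1.1 [0.469, 0.312, 0.125] [ 0.4381  0.3319 -0.1506  1.0883  0.      2.4796]
1.1 [0.56, 0.25, 0.32] [0.2831 0.3684 0.404  1.6063 0.     2.3247]
1.1 [0.55, -0.063, 0.3] [-0.2656  0.2557  0.1903  1.5054  0.      1.776 ]
1.1 [0.55, -0.063, 0.155] [-0.2656  0.2974 -0.1212  1.1522  0.      1.776 ]
-2.041592653589793 [0.469, 0.312, 0.3] [ 0.4381  0.2732  0.2144  1.5121  0.     -0.6619]
-2.041592653589793 [0.469, 0.312, 0.125] [ 0.4381  0.3319 -0.1506  1.0883  0.     -0.6619]
-2.041592653589793 [0.56, 0.25, 0.32] [ 0.2831  0.3684  0.404   1.6063  0.     -0.8169]
-2.041592653589793 [0.55, -0.063, 0.3] [-0.2656  0.2557  0.1903  1.5054  0.     -1.3656]
-2.041592653589793 [0.55, -0.063, 0.155] [-0.2656  0.2974 -0.1212  1.1522  0.     -1.3656]
[0.4259 0.2175 0.    ] [array([315.0402, 121.2871]), array([315.2917, 108.0887]), array([315.5544,  94.3431])]
```

```bash
python3 - <<'E'
from h import *
o=observe(); line_to([.2351,-.497,.33],velocity=.2)
movep([.54,.2,.33],q(1.1)); movep([.469,.312,.31],q(1.1))
f0=observe()["ft_force"]
line_to([.469,.312,.125],velocity=.12); print(observe()["ft_force"]-f0)
set_gripper(0.0,25); wait(.3); o=observe(); print(o["t"],o["opening"],o["grip_force"],o["ft_force"]-f0,o["torque"],o["ee_pos"])
cv2.imwrite("pics/s1.png",read_camera("scene"));cv2.imwrite("pics/t1.png",read_camera("top"))
s=cv2.imread("pics/s1.png")
cv2.imwrite("pics/c2.png",cv2.resize(s[80:220,260:440],(720,560),interpolation=cv2.INTER_CUBIC))
E
```

```text
[-1.0985  1.0695 -0.2553]
6.6417 0.017064586722852385 27.4098202586174 [-0.2668  1.0464 -1.1276] [-0.0548 -0.0134 -0.0077] [0.469 0.312 0.125]
```

View pics/c2.png

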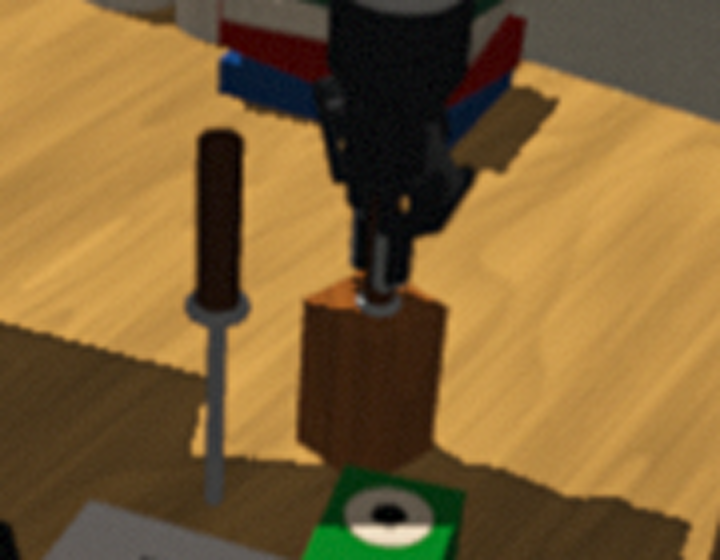

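The view shows the fingers closed on the small rod's handle above the block's collar at crop (380,300), and the long rod at crop (215,300) is untouched. Next I lift it and carry it to the slot.

```bash
python3 - <<'E'
from h import *
set_gripper(0.0,80)
line_to([.469,.312,.27],velocity=.08); o=observe(); print(o["t"],o["opening"],o["ft_force"])
movep([.56,.2,.29],q(1.1)); movep([.55,-.063,.27],q(1.1)); line_to([.55,-.063,.227],velocity=.08); wait(.3)
o=observe();print(o["t"],o["ft_force"],o["ee_pos"])
S=read_camera("scene");T=read_camera("top")
cv2.imwrite("pics/s2.png",S);cv2.imwrite("pics/t2.png",T)
r=lambda im,x,y,w,h:cv2.resize(im[y:y+h,x:x+w],(400,600),interpolation=cv2.INTER_CUBIC)
cv2.imwrite("pics/c3.png",np.hstack([r(S,255,210,60,90),r(T,330,205,60,90)]))
print(proj("scene",[.55,-.063,.112]),proj("top",[.55,-.063,.112]))
E
```

```text
8.925 0.016178368279149213 [ 0.2977 -0.4407 -0.3339]
11.5833 [ 0.663  -0.2925 -0.6516] [ 0.5501 -0.0631  0.2273]
[[280.3981 264.783 ]] [[361.2418 251.6256]]
```

View pics/c3.png

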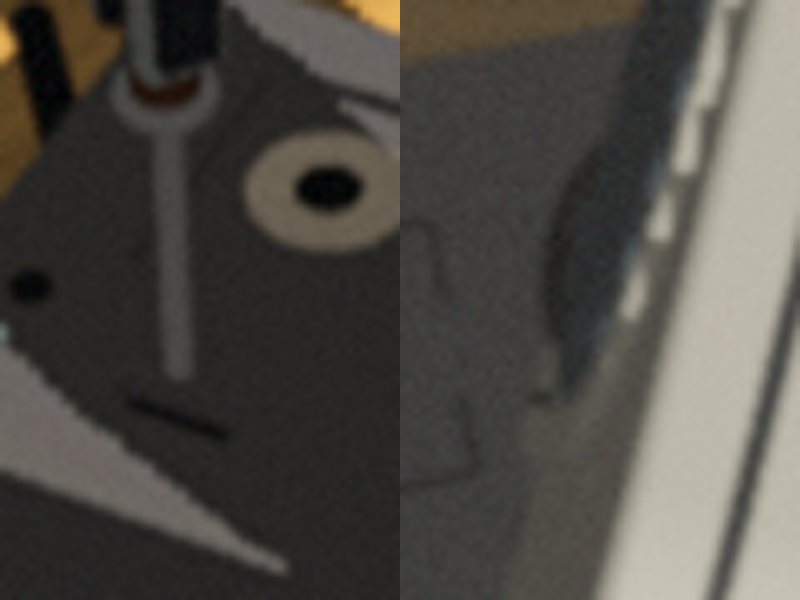

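```bash
python3 - <<'E'
from h import *
u=np.array([.65,-.76,0])*.004
for v in(266.5,267,267.5): print("tip scene-frame",onz("scene",(281.7,v),.112)-u)
S0=cv2.imread("pics/scene0.png");S=cv2.imread("pics/s2.png")
S=cv2.convertScaleAbs(S,alpha=2.2)
out=[]
k=10
for im in(S0,S):
    c=cv2.resize(im[240:300,262:302],None,fx=k,fy=k,interpolation=cv2.INTER_CUBIC)
    ya=.19;R=np.array([[np.cos(ya),-np.sin(ya)],[np.sin(ya),np.cos(ya)]])
    rim=[[*(np.array([.553,-.0647])+R@[a,b]),.1] for a,b in((-.017,-.006),(.017,-.006),(.017,.006),(-.017,.006))]
    p=(proj("scene",rim)-[262,240]+.5)*k
    cv2.polylines(c,[p.astype(int)],True,(0,255,255),1); out.append(c)
cv2.imwrite("pics/c4.png",np.hstack(out))
E
```

```text
tip scene-frame [ 0.5517 -0.0618  0.112 ]
tip scene-frame [ 0.5524 -0.0627  0.112 ]
tip scene-frame [ 0.5531 -0.0636  0.112 ]
```

View pics/c4.png

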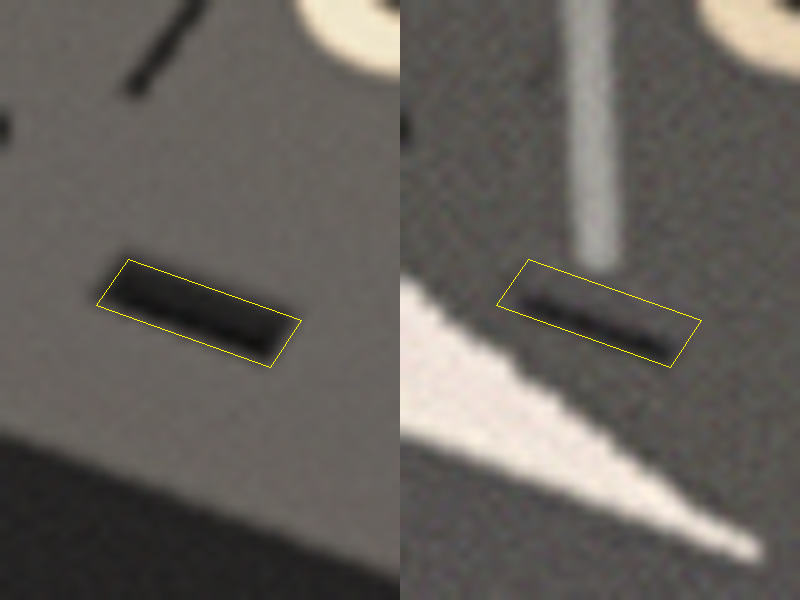

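The slot's dark region sits about 0.8 px above the overlay, and the tip is at scene (281.3,266.3). So the tip needs about −1.6 mm in y. I descend in small steps, watching the force.

```bash
cat >> h.py <<'E'
def down(xy,z0,z1,f0,lim=4,step=.002,v=.03):
    z=z0
    while z>z1:
        z-=step; line_to([*xy,z],velocity=v); o=observe(); f=o["ft_force"]-f0
        if f[2]>lim or np.hypot(f[0],f[1])>6: print("contact tip",o["ee_pos"]-[0,0,.115],f,o["t"]); return z
    print("free to",z-.115,f,o["t"]); return z
E
python3 - <<'E'
from h import *
xy=[.5503,-.0646]
line_to([*xy,.222],velocity=.05); wait(.3); f0=np.mean([observe()["ft_force"] for _ in range(3)],0); np.save("f0.npy",f0); print(f0)
z=down(xy,.222,.190,f0)
E
```

```text
[-0.1505  0.1797 -0.9608]
free to 0.07499999999999997 [-0.2686 -0.8289  0.4217] 16.2417
```

```bash
python3 - <<'E'
from h import *
xy=[.5503,-.0646]; f0=np.load("f0.npy")
z=down(xy,.19,.160,f0,lim=1.8,step=.001)
if z>.1605:
    zc=z
    while zc-z<.0085:
        z-=.0005; line_to([*xy,z],velocity=.02); f=observe()["ft_force"]-f0
        print(round((zc-z)*1e3,1),f)
        if f[2]>13 or np.hypot(f[0],f[1])>7: break
    for _ in range(5):
        wait(.5); o=observe(); print(o["t"],o["ft_force"]-f0,o["ee_pos"])
    cv2.imwrite("pics/s3.png",read_camera("scene"))
E
```

```text
contact tip [ 0.5504 -0.0646  0.0613] [-0.457  -0.4408  3.3251] 19.7417
0.5 [ 0.7975 -0.4558  4.8913]
1.0 [ 0.241  -0.296   5.4372]
1.5 [ 0.4245 -0.0583  4.4803]
2.0 [ 0.815  -0.0907  5.8431]
2.5 [ 0.593  -0.1659  4.4008]
3.0 [ 0.8654 -0.0119  5.3   ]
3.5 [ 0.3899 -0.2253  5.6336]
4.0 [ 0.5725 -0.5054  5.4588]
4.5 [ 0.9326 -0.5078  5.124 ]
5.0 [ 0.5899 -0.0039  7.0811]
5.5 [-0.2113 -0.1456  5.8529]
6.0 [-0.1295 -0.6031  6.7837]
6.5 [-0.0669  0.1151  5.2099]
7.0 [ 0.1465 -0.2558  6.8092]
7.5 [-0.7612 -0.0231  6.513 ]
8.0 [ 0.0264 -1.7119  6.8556]
8.5 [0.8362 0.1117 7.2952]
24.4917 [-0.4039  0.2286  6.6515] [ 0.5504 -0.0646  0.1677]
24.9917 [-0.149  -0.2375  6.9631] [ 0.5504 -0.0646  0.1677]
25.4917 [0.4682 0.3638 7.4737] [ 0.5504 -0.0646  0.1676]
25.9917 [ 0.3576 -0.1741  6.6197] [ 0.5504 -0.0646  0.1677]
26.4917 [ 0.3489 -0.4363  6.3833] [ 0.5504 -0.0646  0.1677]
```

```bash
python3 - <<'E'
import cv2,numpy as np
a=cv2.imread("pics/s2.png");b=cv2.imread("pics/s3.png")
r=lambda im:cv2.resize(cv2.convertScaleAbs(im[190:310,225:365],alpha=2),(400,343),interpolation=cv2.INTER_CUBIC)
cv2.imwrite("pics/c5.png",np.hstack([r(a),r(b)]))
E
```

```text
(no output)
```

View pics/c5.png

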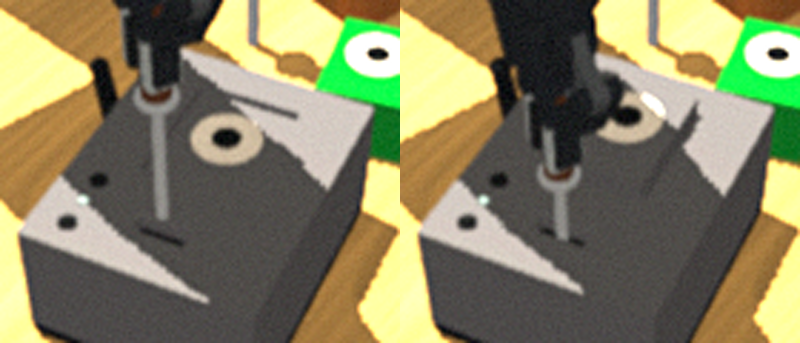

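The label's hole moved up about 22 crop px (7.7 px, about 19 mm), so the cassette has risen. I'll withdraw, measure it clear of the gripper, and carry the rod to above the block.

```bash
python3 - <<'E'
from h import *
xy=[.5503,-.0646]
wait(.3); line_to([*xy,.30],velocity=.07)
movep([.56,.2,.29],q(1.1)); movep([.469,.312,.27],q(1.1)); line_to([.469,.312,.237],velocity=.08); wait(.3)
o=observe(); print(o["t"],o["ee_pos"],o["opening"],o["ft_force"]); np.save("f0.npy",o["ft_force"])
S=read_camera("scene");cv2.imwrite("pics/s4.png",S)
S0=cv2.imread("pics/scene0.png")
m=cv2.matchTemplate(S[195:270,270:345],S0[226:252,288:321],cv2.TM_CCOEFF_NORMED)
_,v,_,l=cv2.minMaxLoc(m); print("label shift",v,l[0]+270-288,l[1]+195-226)
print("expected +20mm",proj("scene",[[.53,.02,.115],[.53,.02,.095]]))
r=lambda im,x,y,w,h:cv2.resize(im[y:y+h,x:x+w],(400,400),interpolation=cv2.INTER_CUBIC)
cv2.imwrite("pics/c6.png",np.hstack([r(S,320,110,70,70),r(S,230,190,140,140)]))
print(proj("scene",[[.469,.312,.122],[.4705,.312,.105]]))
E
```

```text
31.4167 [0.4691 0.3121 0.2374] 0.01577833319734303 [-0.2166  0.5909 -1.3592]
label shift 0.9645478129386902 0 -8
expected +20mm [[299.5795 232.3034]
 [299.6535 240.0459]]
[[353.924  148.8731]
 [353.9339 155.3316]]
```

View pics/c6.png

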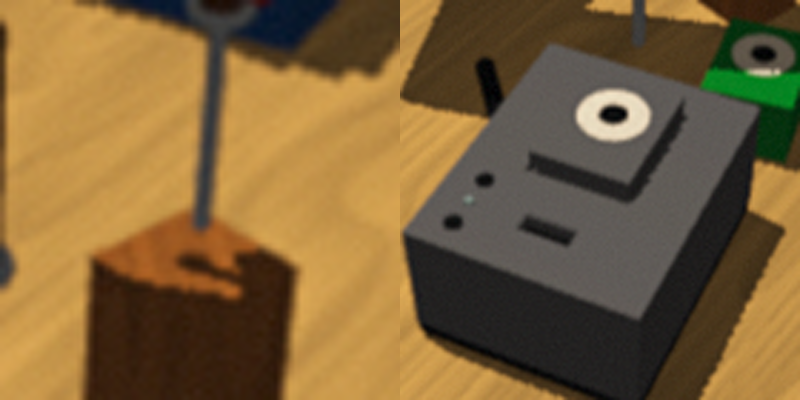

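The cassette is fully up: it shifted 8 px against 7.7 px expected. The rod is vertical, with its tip at crop (202,228) above the hole near crop (200,262). Next I lower it in with force monitoring.

```bash
python3 - <<'E'
from h import *
f0=np.load("f0.npy"); xy=[.469,.312]
z=down(xy,.237,.215,f0,lim=3)
if z<.2155:
    z=down(xy,z,.1265,f0,lim=4,step=.004,v=.06); z=down(xy,z,.1245,f0,lim=2,step=.0005)
E
```

```text
free to 0.09999999999999996 [ 0.4962 -0.4288  0.095 ] 34.2167
contact tip [0.4696 0.3123 0.0088] [ 0.6832 -1.1921  6.5263] 39.9667Traceback (most recent call last):
  File "<stdin>", line 5, in <module>
  File "h.py", line 25, in down
    print("free to",z-.115,f,o["t"]); return z
                           ^
UnboundLocalError: cannot access local variable 'f' where it is not associated with a value
```

```bash
python3 - <<'E'
from h import *
line_to([.469,.312,.1248],velocity=.02); print(observe()["ft_force"])
set_gripper(.085,20); wait(.4); line_to([.469,.312,.32],velocity=.12)
movep([.54,.1,.33],q(1.1)); movep([.42,-.25,.33],q(1.1)); wait(.2)
print(observe()["t"])
S=read_camera("scene");T=read_camera("top")
cv2.imwrite("pics/c7.png",np.hstack([cv2.resize(S[100:370,190:430],(400,450)),cv2.resize(T[240:360,110:217],(400,450))]))
E
```

```text
[ 0.195  -0.1796 -1.5504]
45.55
```

View pics/c7.png

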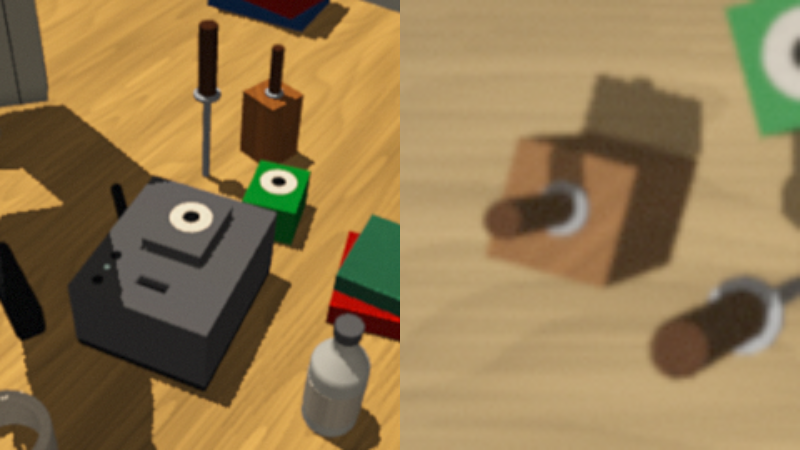

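The rod hangs home in the block, with its collar on top at crop (272,93). The cassette stands proud at crop (190,217), and the other things in view look unmoved.

```bash
python3 -c "
from rig import *
print(finish_job())"
```

```text
the job is handed in; nothing more can be done
None
```

The job is handed in: pressing the tab at about 7 N raised the cassette all the way, and the rod is back fully home in its block and let go, with nothing else on the bench seen to move (about 46 s of the 69 s used; the judge's result was not shown).

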